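Load the sample tray into the scanner dock and latch it

TASK

Take the brown dropper bottle out of the way of the scanner dock and stand it upright elsewhere on the bench, push the blue sample tray flat along the bench until it is fully home in the dock's slot, then tip the raised latch bar with the red knob over so that it drops into its keeper notch behind the tray. Keep the tray level, leave the two glass vials standing where they are, and do not knock the bottle over.

Things in the scene. Friction and masses are not known exactly. Their poses are not given: they have to be found in the camera images.
- dock: Low white scanner dock fixed to the bench. Origin: on the bench, middle of the slot's mouth; x points level into the slot, y left of that, z up. Slot 67.2 mm wide (y -33.6 to 33.6), 12.5 mm high, no floor (the tray slides on the bench), ends at a stop at x = 60 mm. From the mouth (x = 0) lead-in wings 12.5 mm high splay out to y = +-43.6 mm at x = -22 mm.
- dock_top (a point): Centre of the top of the dock's white housing, 38.5 mm above the bench at x = 40, y = 0 mm of the dock; the housing covers dock x 8 to 72 mm, y -44 to 44 mm. Behind the dock's far end lies a foam sheet 18 mm high; beyond its -y side stands a blue slide box 41 mm high.
- keeper (a point): Floor of the keeper's notch, 17 mm above the bench at x = -9, y = 49 mm of the dock. The keeper's two prongs stand at dock x -19 to 1, y 43 to 55 mm and are 38 mm high. Opposite, at dock y -55 to -43 mm, stands the latch's pivot post, 32 mm high.
- latch (a joint): Hinge of the steel latch bar, rad: 0 = level across the mouth, end down in the notch, behind a tray fully home (a tray over 5 mm short holds it up); 1.57 upright; 2.3 leaning out to the dock's -y side on its stop, where it starts and stays. Past upright it falls shut by its own weight (70 g), damped, in about 1 s. Axis along dock x at x -9, y -49, z 24 mm of the dock.
- latch_knob (a point): Centre of the red knob near the free end of the latch bar, 112 mm from the hinge; a cylinder 16 mm in diameter, 24 mm long along the dock's x. The bar is 8 mm thick along the dock's x and 12 mm deep and ends 4 mm beyond the knob's centre. At the start the knob is about 108 mm above the bench.
- tray_center (a point): Centre of the blue sample tray, a slab 60 mm along its x, 64 mm along its y, 10 mm thick, 0.14 kg, flat on the bench. Starts 105 to 130 mm before the mouth, 12 to 65 mm to the dock's +y side of the slot's centre line, its x axis within 0.45 rad of the dock's; the slide box may bar its -y side. Fully home: centre at x = 30, y = 0 mm of the dock, rear edge at x = 0.
- sample_tray: The same tray; origin at the centre of its underside, same axes.
- bottle_center (a point): Centre, half-way up, of the brown dropper bottle with black cap, 33 mm in diameter, 74 mm high, about 40 g, standing upright in front of the slot's mouth; the straight body is 65 mm high. z axis up. A free spot to stand it: the bench within 50 mm of world x = 0.585, y = -0.135.
- near_vial_center (a point): Centre, half-way up, of a standing glass vial with white cap, 23 mm in diameter, 48 mm high, on the robot's side of the dock (dock's +y side, beyond its mouth). To be left alone.
- far_vial_center (a point): Centre, half-way up, of a standing glass vial with black cap, 22 mm in diameter, 52 mm high, beyond the dock's -y side. To be left alone.

How it is judged:
On the way, in this order (a step that is already met when the one before it is completed fails the run):
1. the tray is fully home in the slot with the latch bar still up (x of tray_center in the frame of dock between 0.026 and 0.034 m and y of tray_center in the frame of dock between -0.004 and 0.004 m and angle between the x axis of sample_tray and the x axis of dock, either way round below 0.06 rad and height (world z) of tray_center below 0.009 m and value of joint latch above 1 rad), for 0.2 s.
2. the latch bar lies down in its keeper notch behind the tray (x of tray_center in the frame of dock between 0.026 and 0.034 m and y of tray_center in the frame of dock between -0.004 and 0.004 m and angle between the x axis of sample_tray and the x axis of dock, either way round below 0.06 rad and height (world z) of tray_center below 0.009 m and value of joint latch below 0.05 rad), for 0.2 s.
At the end, for the whole second after the job is handed in: The tray's centre is within 4 mm of its home place in the dock along and across the slot, lined up within 0.06 rad and flat on the bench, at rest; the latch bar is down in the notch (joint under 0.05 rad); the bottle and both vials stand upright (within 0.2 rad) on the bench (all of step 2 and linear speed of sample_tray below 0.02 m/s and angle between each of bottle_center, near_vial_center, far_vial_center's own z axis and vertical below 0.2 rad and height (world z) of bottle_center between 0.029 and 0.045 m); the robot touches nothing.
It fails at once if the bottle is knocked over (tilted over 0.6 rad) (angle between bottle_center's own z axis and vertical above 0.6 rad).
It fails at once if a vial is knocked over (tilted over 0.5 rad) or moved more than 30 mm (angle between any of near_vial_center, far_vial_center's own z axis and vertical above 0.5 rad or distance of any of near_vial_center, far_vial_center from where it was at the start of the episode above 0.03 m).
It fails at once if the tray is tipped (over 0.3 rad) or lifted (over 40 mm) (angle between tray_center's own z axis and vertical above 0.3 rad or height (world z) of tray_center above 0.046 m).
It also fails if it takes over 72 s, if anything falls off the work surface, if the arm or the gripper's body presses on something with over 40 N, if the wrist force passes 120 N, or if a joint passes its speed limit or range.

ROBOT

A 6-joint arm with a two-finger parallel gripper is mounted at the origin on a cart in front of the work surface, level with it; the furniture and walls round the work are solid. World frame = base frame: x ahead of the robot, y to its left, z up, the work surface at z = 0. Lengths are in m, angles in rad, forces in N, time in s.
With the tool pointing down it reaches from about 0.35 to 0.975 m from the base axis. Payload 4.9 kg.
Tool frame: the origin (TCP) lies at the very end of the fingers, on their centre line; the grasp point (between the pads) lies 19 mm behind it (pinch_z is the distance from the TCP to the grasp point, in m); z points along the fingers, y is the line along which they close (so a half turn about z gives the same grasp; the last joint's range is limited). The gripper opens to 85 mm and grips with 20 to 120 N. Pads are 22 mm wide; open, the fingers measure 114 mm over their backs; the gripper's body (76 mm by 85 mm) begins 54 mm behind the grasp point. The pads swing forward as they close: fully open they stand 13 mm farther back than shut.
Start: joints at [-1.315, 0.053, 1.613, -0, 1.476, -0.119], TCP at [0.229, -0.582, 0.199] pointing down, gripper open.
Joint ranges: [-3.01, 3.01], [-1.01, 2.22], [0.06, 2.58], [-1.02, 4.17], [0.09, 2.62], [-3.14, 3.14]. Speed limits (rad/s): [2.57, 2.57, 3.14, 3.14, 3.14, 3.14].

INTERFACE

Orientations are given as a unit quaternion [w, x, y, z].
In Python, from plant import * gives the robot as it stands. The module is installed in compiled form; this text tells all that it offers.
- The arm moves only by the tool play_rows, never from a script. Its arguments are lists of equal length, an entry for each row: "linear": the shift along the world's x, y, z in m, a list of three; "turn": the turn about the world's z in degrees. A call has 1 to 8 rows; each row shifts and turns the commanded pose from where the row before left it; what a row does not reach is not made up. A row lasts 1/8 s, in which the tool goes at most 62.5 mm and 10.7 degrees, less where a joint would pass 70% of its speed; a pose out of reach is approached as far as the arm can. A call is refused whole if a number of a shift passes 0.0625 or a number of a turn 10.7, either way. A call with a gripper value outside its range is refused whole. "hand" is the finger opening in m, from 0 to 0.0854, set as the call begins (left out, the last holds). The fingers move at their own pace and stop on an object; the grip force is fixed at half the most. Time passes only in rows, so rows that do not move let the fingers close. It gives the time, the measured TCP pose, the force, the opening and the grip force at its end, in the units of the state.
- state(): the state, without advancing time (a new reading comes with each control period).
- grab_frame(name): name is "scene" or "top" or "wrist"; returns the picture (480x640x3 uint8, red, green, blue); there is no depth.
- camera_info(name): a dict with "camera_matrix" (3x3 intrinsics, pixels), "origin" and "attitude" of the camera in the world; the wrist camera has in their place "mount" (4x4, takes a point from camera to tool coordinates, whose origin is the TCP and whose axes are the flange's). Camera axes: x right, y down, z forward; pixel columns grow to the right and rows downward; lengths in m; the calibration is good to about 2 mm. A picture is of the moment at which its call begins: read the wrist's pose just before it. camera_info takes no time and is no camera call.
- job_done(): hands the job in; it is judged then, once.
Trained networks look in the newest picture that a camera, given by its name, has taken for a name from the list of things; names that differ only in an ending like _2 or _b are one class to them, and where a whole thing is asked for, a point or a joint stands for the part that bears it (a point fixed in the world has none). Each returns a list of dicts, best first, with "p" (0 to 1); they miss things now and then, are a little off and sometimes report something else, mostly with a low value. They report only what shows in the picture. A call takes as long as a camera call.
- trace(camera, thing): "region" (480x640 bool, what is visible of it) and "location" ([column, row] in pixels, amid what is visible of it).
The state is a dict: "time": time; "joint_pos": joint angles; "joint_vel": joint speeds; "joint_efforts": joint torques, N m; "tool_pos": TCP position; "tool_rot": TCP orientation; "contact_force": force on the tool from outside, world axes, zero at the start; "ft_torque": the same for the moment, N m; "gripper_width": opening from 0.0 (shut) to 1.0 (fully open); "grasp_force": force on a finger pad.
Only numpy, scipy, OpenCV 4.12 (cv2) and the standard library are available. Lean on these libraries where they do the work, as an engineer would, in place of code of your own. Each camera call takes 0.05 s, during which the arm holds its last target. There are 200 camera calls.

## Working session

There is one attempt and no reset: what is moved stays moved. The work goes in short steps, Python scripts to look and compute and a tool call to move; the robot and the scene stay as the last step left them, time stands still between calls to the robot, and variables do not carry over. Pictures are saved under pics/ and viewed, at most 10 in all, crops included, and the job is handed in when it is done.

Besides the shell and the picture viewer there is one more tool, called as name(argument=value, ...) on one line, values as JSON. play_rows: Moves the arm, as the interface text tells. Its arguments: {"type":"object","properties":{"linear":{"type":"array","items":{"type":"array","items":{"type":"number"}}},"turn":{"type":"array","items":{"type":"number"}},"hand":{"type":"number"}},"required":["linear","turn"]}

```bash
mkdir -p pics; cat > h.py <<'E'
from plant import *
import numpy as np, cv2
from scipy.spatial.transform import Rotation as R
def cam(name):
    c=camera_info(name); K=np.array(c["camera_matrix"])
    if "mount" in c:
        s=state(); M=np.eye(4); q=s["tool_rot"]; M[:3,:3]=R.from_quat([q[1],q[2],q[3],q[0]]).as_matrix(); M[:3,3]=s["tool_pos"]
        T=M@np.array(c["mount"]); return K,T[:3,3],T[:3,:3]
    A=np.array(c["attitude"],float)
    Rm=A if A.shape==(3,3) else R.from_quat([A[1],A[2],A[3],A[0]]).as_matrix()
    return K,np.array(c["origin"]),Rm
def px2w(C,uv,z):
    K,o,Rm=C; d=Rm@np.linalg.inv(K)@np.array([uv[0],uv[1],1.]); return o+d*(z-o[2])/d[2]
def w2px(C,p):
    K,o,Rm=C; q=K@(Rm.T@(np.array(p,float)-o)); return q[:2]/q[2]
def snap(name,fn=None):
    C=cam(name); im=grab_frame(name)
    if fn: cv2.imwrite("pics/"+fn,cv2.cvtColor(im,cv2.COLOR_RGB2BGR))
    return C,im
E
python3 - <<'E'
from h import *
np.set_printoptions(precision=4,suppress=True)
for n in("top","scene"):
    C,im=snap(n,n+"0.png"); print(n,camera_info(n))
    for t in["dock","latch_knob","tray_center","bottle_center","near_vial_center","far_vial_center","latch"]:
        r=trace(n,t)
        for d in r[:2]:
            g=d["region"]; 
            print(t,round(d["p"],2),np.round(d["location"],1),g.sum(), px2w(C,d["location"],0.0))
print(state())
E
```

```text
top {'camera_matrix': array([[619.7876,   0.    , 330.0935],
       [  0.    , 619.7876, 236.8146],
       [  0.    ,   0.    ,   1.    ]]), 'origin': array([ 0.3874, -0.3134,  0.9146]), 'attitude': array([ 0.0642, -0.7031,  0.707 , -0.0405])}
dock 0.89 [307.7 254.1] 3937 [ 0.4983 -0.2494  0.    ]
dock 0.16 [302.4 314. ] 220 [ 0.4099 -0.2418  0.    ]
latch_knob 0.68 [337.5 190.8] 600 [ 0.5942 -0.2942  0.    ]
tray_center 0.75 [397.1 282.5] 1780 [ 0.4553 -0.3812  0.    ]
bottle_center 0.79 [343.5 275.4] 505 [ 0.4663 -0.3025  0.    ]
near_vial_center 0.73 [298.8 315.7] 218 [ 0.4074 -0.2365  0.    ]
far_vial_center 0.8 [285.9 166.7] 303 [ 0.6325 -0.2158  0.    ]
latch 0.63 [339.4 185.1] 589 [ 0.603  -0.2971  0.    ]
scene {'camera_matrix': array([[483.0884,   0.    , 318.2008],
       [  0.    , 483.0884, 238.4903],
       [  0.    ,   0.    ,   1.    ]]), 'origin': array([-0.0843, -0.7908,  0.4305]), 'attitude': array([-0.4761,  0.774 , -0.3542,  0.2209])}
dock 0.77 [292.8 239.8] 1925 [ 0.5297 -0.2003  0.    ]
latch_knob 0.81 [345.5 213.5] 568 [ 0.7003 -0.1995  0.    ]
tray_center 0.96
[... 169 characters left out ...]
near_vial_center 0.71 [260.6 260.6] 371 [ 0.4302 -0.2138  0.    ]
far_vial_center 0.6 [330.6 208.1] 170 [ 0.7021 -0.1553  0.    ]
latch 0.89 [343.  216.1] 544 [ 0.6855 -0.204   0.    ]
{'time': 0.8, 'joint_pos': array([-1.315 ,  0.0527,  1.6129, -0.    ,  1.476 , -0.119 ]), 'joint_vel': array([ 0.0001,  0.0006, -0.0017,  0.002 ,  0.0002, -0.001 ]), 'joint_efforts': array([  0.0008, -39.3631, -37.0445,  -0.0001,   0.0003,  -0.    ]), 'tool_pos': array([ 0.2288, -0.5816,  0.1988]), 'tool_rot': array([ 0.    ,  0.9825,  0.1863, -0.    ]), 'contact_force': array([-0.4494,  0.8855, -0.1686]), 'ft_torque': array([-0.0187,  0.0425,  0.0218]), 'grasp_force': 0.0, 'gripper_width': 1.0024828715787009}
```

```bash
python3 - <<'E'
import cv2
a=cv2.imread("pics/top0.png")[120:370,190:470]; cv2.imwrite("pics/top0c.png",cv2.resize(a,None,fx=2.4,fy=2.4,interpolation=cv2.INTER_CUBIC)[:600])
E
```

```text
(no output)
```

View pics/top0c.png

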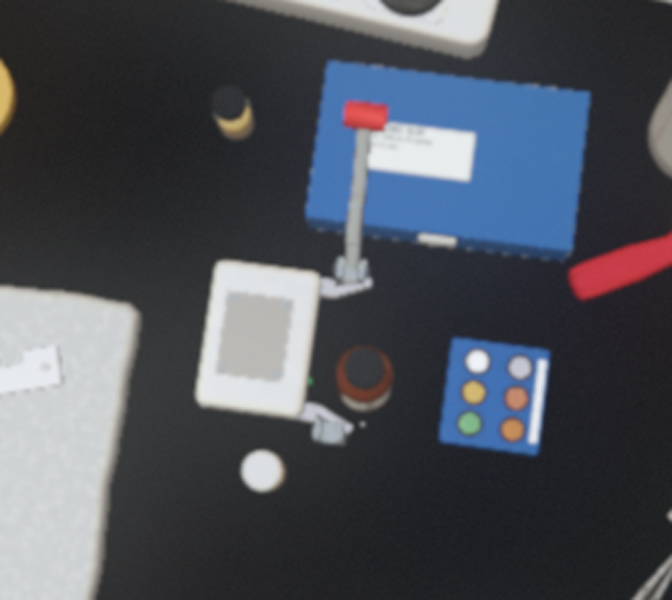

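View pics/scene0.png

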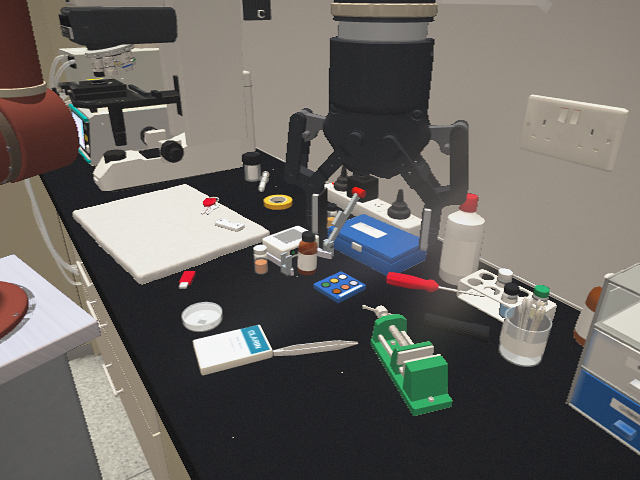

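The top view shows the dock at crop (258,335), with its mouth to the right, so dock x points roughly along world +y. The bottle is at (364,378), the tray at (495,397), the near vial at (262,470) and the latch leans over the slide box. I'll fit the poses from the silhouettes.

```bash
cat >> h.py <<'E'
from scipy.optimize import minimize
def box(x0,x1,y0,y1,z0,z1): return np.array([[x,y,z] for x in(x0,x1) for y in(y0,y1) for z in(z0,z1)])/1000.
def cyl(r,h):
    a=np.linspace(0,2*np.pi,32,endpoint=False); c=np.c_[np.cos(a),np.sin(a)]*r
    return np.vstack([np.c_[c,0*a],np.c_[c,0*a+h]])/1000.
TRAY=[box(-30,30,-32,32,0,10)]; BOT=[cyl(16.5,65),cyl(10,74)]
def wing(s): return np.array([[x,s*y,z] for x,y in((0,33.6),(-22,43.6),(-22,46.6),(8,38)) for z in(0,12.5)])/1000.
DOCK=[box(8,72,-44,44,0,38.5),wing(1),wing(-1),box(-19,1,43,55,0,38),box(-19,1,-55,-43,0,32)]
def pose(m,p):
    c,s=np.cos(p[2]),np.sin(p[2]); return m@np.array([[c,s,0],[-s,c,0],[0,0,1]])+np.array([p[0],p[1],0])
def fit(model,views,p0,yaw=True,S=4):
    """views: list of (C,mask); maximise IoU of silhouettes"""
    ms=[]
    for C,m in views:
        r,c=np.where(m); b=(c.min()-25,c.max()+25,r.min()-25,r.max()+25)
        b=(max(b[0],0),min(b[1],640),max(b[2],0),min(b[3],480))
        ms.append((C,b,cv2.resize(m[b[2]:b[3],b[0]:b[1]].astype(np.float32),None,fx=S,fy=S)>.5))
    def cost(p):
        p=p if yaw else [p[0],p[1],0]; t=0
        for C,b,m in ms:
            g=np.zeros(m.shape,np.uint8)
            for k in model:
                q=np.array([w2px(C,w) for w in pose(k,p)]); q=(q-[b[0],b[2]]+.5)*S-.5
                cv2.fillConvexPoly(g,np.round(cv2.convexHull(q.astype(np.float32))*16).astype(np.int32),1,shift=4)
            g=g>0; t+=1-(g&m).sum()/(g|m).sum()
        return t/len(ms)
    n=3 if yaw else 2; p0=np.array(p0[:n],float); best=None
    d=np.array([.01,.01,.15])[:n]
    for _ in range(2):
        sx=np.vstack([p0]+[p0+d*e for e in np.eye(n)])
        r=minimize(cost,p0,method="Nelder-Mead",options=dict(initial_simplex=sx,xatol=1e-4,fatol=1e-4)); p0=r.x; d=-d/2
    return r.x,r.fun
def todock(D,p):
    c,s=np.cos(D[2]),np.sin(D[2]); v=np.array(p[:2])-D[:2]; return np.array([c*v[0]+s*v[1],-s*v[0]+c*v[1]])
def fromdock(D,x,y):
    c,s=np.cos(D[2]),np.sin(D[2]); return np.array([D[0]+c*x-s*y,D[1]+s*x+c*y])
E
python3 - <<'E'
from h import *
np.set_printoptions(precision=4,suppress=True)
V={}
for n in("top","scene"):
    C,im=snap(n)
    V[n]={t:(C,trace(n,t)[0]["region"]) for t in["dock","tray_center","bottle_center","near_vial_center","far_vial_center"]}
m=(V["top"]["dock"][1]*255).astype(np.uint8)
cv2.imwrite("pics/dm.png",cv2.resize(m[200:330,230:400],None,fx=3,fy=3))
for t,M,p0,y in[("dock",DOCK,[.47,-.28,1.5],1),("tray_center",TRAY,[.455,-.38,1.5],1),("bottle_center",BOT,[.45,-.305],0),("near_vial_center",[cyl(11.5,48)],[.42,-.24],0),("far_vial_center",[cyl(11,52)],[.61,-.22],0)]:
    for vs in(["top"],["scene"],["top","scene"]): print(t,vs,*fit(M,[V[v][t] for v in vs],p0,y))
E
```

```text
dock ['top'] [ 0.4808 -0.2773  1.4395] 0.1954133435828449
dock ['scene'] [ 0.48   -0.2783  1.4428] 0.46691761331809734
dock ['top', 'scene'] [ 0.4804 -0.2773  1.4423] 0.33144656916082
tray_center ['top'] [ 0.4522 -0.379   1.4281] 0.04511000804936949
tray_center ['scene'] [ 0.4516 -0.3799  1.4444] 0.06966238706609607
tray_center ['top', 'scene'] [ 0.452  -0.3791  1.4272] 0.05885909924206928
bottle_center ['top'] [ 0.4598 -0.3004] 0.13374262670037318
bottle_center ['scene'] [ 0.4607 -0.3004] 0.09850026377270327
bottle_center ['top', 'scene'] [ 0.4601 -0.3009] 0.11718642670385793
near_vial_center ['top'] [ 0.406  -0.2415] 0.1953067709606453
near_vial_center ['scene'] [ 0.4493 -0.2554] 0.7938990608742653
near_vial_center ['top', 'scene'] [ 0.4068 -0.2415] 0.5937915640035694
far_vial_center ['top'] [ 0.6248 -0.221 ] 0.17970731707317078
far_vial_center ['scene'] [ 0.6311 -0.2159] 0.4232527759634226
far_vial_center ['top', 'scene'] [ 0.6255 -0.2213] 0.30567821958433095
```

play_rows(linear=[[0.0289, 0.035, 0], [0.0289, 0.035, 0], [0.0289, 0.035, 0], [0.0289, 0.035, 0], [0.0289, 0.035, 0], [0.0289, 0.035, 0], [0.0289, 0.035, 0], [0.0289, 0.035, 0]], turn=[10.7, 10.7, 10.7, 10.7, 10.7, 10.7, 10.7, 10.7], hand=0.06)

```text
time: 2.4
tool_pos: [0.4609, -0.3004, 0.199]
tool_rot: [0.0, 0.592, 0.806, -0.0]
contact_force: [0.5, -0.5, -0.2]
gripper_width: 0.702
grasp_force: 0.0
```

play_rows(linear=[[0, 0, 0], [0, 0, 0]], turn=[5, 0])

```text
time: 2.65
tool_pos: [0.4603, -0.3012, 0.1989]
tool_rot: [0.0, 0.559, 0.829, -0.0]
contact_force: [-0.3, -0.7, 0.3]
gripper_width: 0.699
grasp_force: 0.0
```

```bash
python3 - <<'E'
from h import *
np.set_printoptions(precision=4,suppress=True)
C,im=snap("wrist","w1.png"); s=state(); print(s["tool_pos"],s["tool_rot"],s["joint_pos"])
for t,M,p0,y in[("dock",DOCK,[.4808,-.2773,1.44],1),("tray_center",TRAY,[.452,-.379,1.43],1),("bottle_center",BOT,[.46,-.3005],0),("near_vial_center",[cyl(11.5,48)],[.407,-.2415],0)]:
    r=trace("wrist",t)
    if r: print(t,r[0]["p"],r[0]["location"],r[0]["region"].sum(),*fit(M,[(C,r[0]["region"])],p0,y,S=2))
E
```

```text
[ 0.46   -0.3016  0.1988] [ 0.      0.5592  0.829  -0.    ] [-0.7155 -0.1266  1.7874 -0.0001  1.4807 -1.0994]
dock 0.71 [383.5, 157.0] 12445 [ 0.4798 -0.2758  1.426 ] 0.2283664395977637
tray_center 0.63 [280.5, 272.8] 4104 [ 0.452 -0.378  1.429] 0.06370843552158789
bottle_center 0.61 [321.2, 207.4] 1736 [ 0.4605 -0.2973] 0.08971987315010566
near_vial_center 0.76 [285.4, 110.4] 745 [ 0.4075 -0.2386] 0.1202008269344359
```

View pics/w1.png

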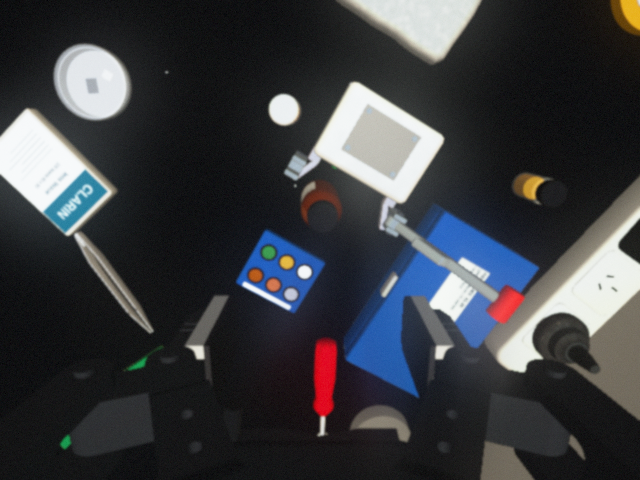

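The wrist view shows the bottle at (321,205), the fingers clear, and the latch bar running to the red knob at (506,303). Next I go down and grip the bottle.

play_rows(linear=[[0, 0.002, -0.04], [0, 0, -0.04], [0, 0, -0.04], [0, 0, -0.03], [0, 0, -0.017], [0, 0, 0], [0, 0, 0]], turn=[0, 0, 0, 0, 0, 0, 0])

```text
time: 3.78
tool_pos: [0.4609, -0.3006, 0.0334]
tool_rot: [0.001, 0.559, 0.829, -0.0]
contact_force: [0.4, 0.3, 0.7]
gripper_width: 0.705
grasp_force: 0.0
```

play_rows(linear=[[0, 0, 0], [0, 0, 0], [0, 0, 0], [0, 0, 0], [0, 0, 0], [0, 0, 0]], turn=[0, 0, 0, 0, 0, 0], hand=0.02)

```text
time: 4.53
tool_pos: [0.4608, -0.3003, 0.0329]
tool_rot: [0.001, 0.559, 0.829, -0.0]
contact_force: [0.6, 0.6, 5.3]
gripper_width: 0.243
grasp_force: 34.1
```

```bash
python3 - <<'E'
from h import *
a=snap("wrist")[1];b=snap("scene")[1];t=snap("top")[1]
x=np.hstack([cv2.resize(a,(400,300)),cv2.resize(b[200:320,230:390],(400,300),interpolation=2)])
y=np.hstack([cv2.resize(t[210:330,250:410],(400,300),interpolation=2),cv2.resize(a[150:390,160:480],(400,300))])
cv2.imwrite("pics/g1.png",np.vstack([x,y])[:,:,::-1]); print(state()["gripper_width"],state()["grasp_force"])
E
```

```text
0.24149603541604586 34.09906063287053
```

View pics/g1.png

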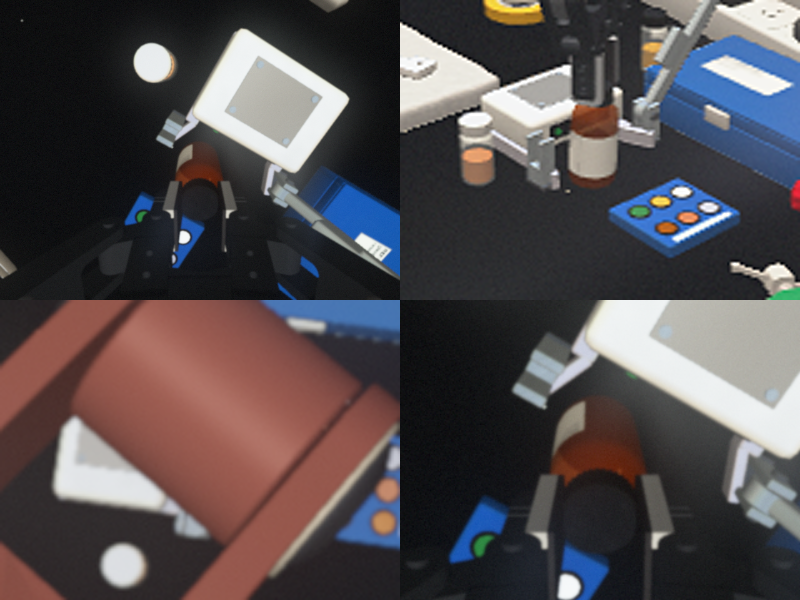

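The scene crop shows the fingertips ending near the bottle's shoulder, and the opening of 21 mm is about the cap's width. I'll compare projected heights with the picture.

```bash
python3 - <<'E'
from h import *
np.set_printoptions(precision=4,suppress=True)
C,im=snap("scene")
for z in(0,.033,.05,.065,.074): print(z,(w2px(C,[.4605,-.299,z])-[230,200])*2.5)
d=np.array([np.cos(np.radians(202.5)),np.sin(np.radians(202.5))])
for z in(.033,.052): print("finger",z,[(w2px(C,[*(np.array([.4605,-.2995])+s*d*.02),z])-[230,200])*2.5 for s in(1,-1)])
r=trace("scene","bottle_center")
for q in r[:2]: 
    rr,cc=np.where(q["region"]); print(q["p"],(rr.min()-200)*2.5,(rr.max()-200)*2.5,(cc.min()-230)*2.5,(cc.max()-230)*2.5, fit([cyl(16.5,65)],[(C,q["region"])],[.46,-.3],0))
E
```

```text
0 [191.6685 174.681 ]
0.033 [191.3785 133.3757]
0.05 [191.225  111.5192]
0.065 [191.0872  91.896 ]
0.074 [191.0035  79.9665]
finger 0.033 [array([182.1107, 146.9592]), array([201.3332, 120.7799])]
finger 0.052 [array([181.8375, 122.1251]), array([201.2658,  96.6829])]
0.76 82.5 185.0 170.0 217.5 (array([ 0.4612, -0.2994]), np.float64(0.2458392772230148))
0.22 -32.5 120.0 235.0 337.5 (array([ 0.598 , -0.2646]), np.float64(0.6621835988688876))
```

```bash
python3 - <<'E'
from h import *
np.set_printoptions(precision=3,suppress=True)
c=camera_info("wrist"); K=np.array(c["camera_matrix"]); M=np.array(c["mount"]); print(M); Mi=np.linalg.inv(M)
def pj(p): q=K@(Mi@np.r_[p,1])[:3]; return q[:2]/q[2]
for z in(.02,0,-.019,-.032,-.045):print(z,[pj([x,s*.0105,z]) for s in(1,-1) for x in(-.011,.011)])
C=cam("wrist")
for z in(.0,.033,.065,.074): print(z,w2px(C,[.461,-.2994,z]))
s=state();print(s["tool_pos"],s["joint_pos"])
E
```

```text
[[-0.    -0.961 -0.275  0.071]
 [ 1.    -0.001  0.001  0.   ]
 [-0.001 -0.275  0.961 -0.175]
 [ 0.     0.     0.     1.   ]]
0.02 [array([339.272, 287.427]), array([339.848, 245.843]), array([297.766, 287.456]), array([297.11, 245.87])]
0 [array([341.327, 304.356]), array([342.031, 258.996]), array([295.636, 304.389]), array([294.842, 259.027])]
-0.019 [array([343.704, 323.936]), array([344.572, 274.307]), array([293.172, 323.975]), array([292.201, 274.343])]
-0.032 [array([345.644, 339.91 ]), array([346.658, 286.878]), array([291.161, 339.953]), array([290.032, 286.918])]
-0.045 [array([347.912, 358.593]), array([349.113, 301.671]), array([288.81 , 358.642]), array([287.481, 301.717])]
0.0 [319.35  257.135]
0.033 [319.506 280.567]
0.065 [319.717 312.348]
0.074 [319.792 323.667]
[ 0.461 -0.3    0.033] [-0.713  0.037  1.921  0.     1.181 -1.098]
```

```bash
python3 - <<'E'
import cv2
from h import *
C,im=snap("wrist")
c=camera_info("wrist"); K=np.array(c["camera_matrix"]); Mi=np.linalg.inv(np.array(c["mount"]))
im=im[:,:,::-1].copy()
im=np.clip(im*1.8,0,255).astype(np.uint8)
for z,col in((0,(0,255,0)),(-.019,(0,255,255)),(-.032,(0,0,255))):
  for sg in(1,-1):
    p=[]
    for x in(-.011,.011):
        q=K@(Mi@[x,sg*.0105,z,1])[:3]; p.append(tuple(np.int32(np.round(q[:2]/q[2]))))
    cv2.line(im,tuple(map(int,p[0])),tuple(map(int,p[1])),col,1)
cv2.imwrite("pics/g2.png",cv2.resize(im[200:420,180:460],None,fx=2.7,fy=2.7,interpolation=2))
E
```

```text
(no output)
```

View pics/g2.png

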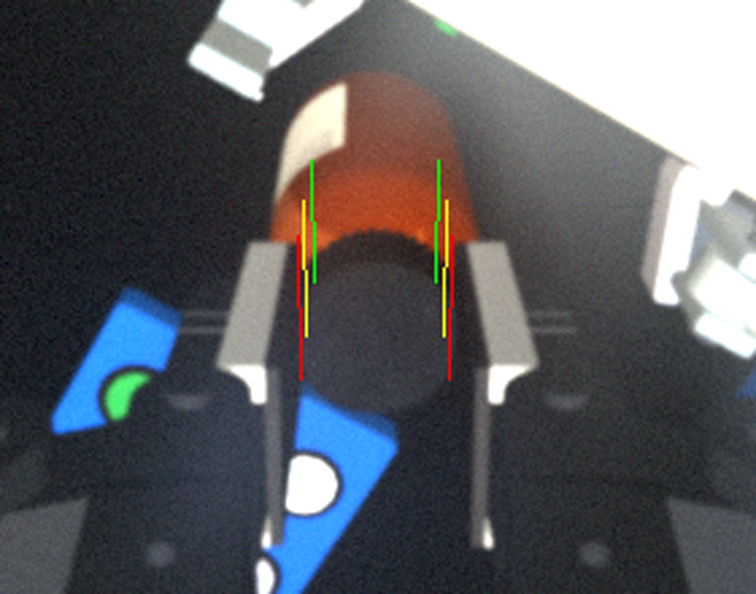

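The picture and the force agree: the pads hold only the cap. The visible fingertips sit about 33 mm behind the stated TCP at this opening. I'll open, go lower and grip the body.

play_rows(linear=[[0, 0, 0], [0, 0, 0], [0, 0, 0], [0, 0, -0.008], [0, 0, -0.008], [0, 0, -0.008], [0, 0, 0]], turn=[0, 0, 0, 0, 0, 0, 0], hand=0.06)

```text
time: 5.7
tool_pos: [0.4592, -0.299, 0.0065]
tool_rot: [-0.001, 0.559, 0.829, 0.0]
contact_force: [-0.3, -0.1, 0.2]
gripper_width: 0.703
grasp_force: 0.0
```

play_rows(linear=[[0, 0, 0], [0, 0, 0], [0, 0, 0], [0, 0, 0], [0, 0, 0]], turn=[0, 0, 0, 0, 0], hand=0.02)

```text
time: 6.32
tool_pos: [0.4605, -0.3001, 0.0085]
tool_rot: [0.001, 0.559, 0.829, -0.0]
contact_force: [-0.2, -0.7, 3.9]
gripper_width: 0.349
grasp_force: 59.5
```

play_rows(linear=[[0, 0, 0.02], [0, 0, 0.03], [0, 0, 0.03], [0, 0, 0.03], [0, 0.02, 0], [0.01, 0.035, 0], [0.025, 0.035, 0], [0.025, 0.03, 0]], turn=[0, 0, 0, 0, 0, 0, 0, 0])

```text
time: 7.32
tool_pos: [0.5191, -0.1767, 0.1162]
tool_rot: [-0.001, 0.558, 0.83, -0.0]
contact_force: [-0.0, -0.1, -1.0]
gripper_width: 0.345
grasp_force: 59.5
```

play_rows(linear=[[0.03, 0.03, 0], [0.025, 0.015, 0], [0.009, 0, 0], [0, 0, -0.04], [0, 0, -0.03], [0, 0, -0.02], [0, 0, 0], [0, 0, 0]], turn=[0, 0, 0, 0, 0, 0, 0, 0])

```text
time: 8.32
tool_pos: [0.5847, -0.135, 0.029]
tool_rot: [0.001, 0.559, 0.829, 0.0]
contact_force: [-0.4, 0.0, -0.4]
gripper_width: 0.347
grasp_force: 59.5
```

```bash
python3 - <<'E'
from h import *
np.set_printoptions(precision=4,suppress=True)
C,im=snap("scene"); s=state(); print(s["tool_pos"],s["gripper_width"],s["grasp_force"])
r=trace("scene","bottle_center")
for q in r[:2]: print(q["p"],q["location"],q["region"].sum())
cv2.imwrite("pics/s2.png",cv2.resize(im[120:320,180:450,::-1],None,fx=2.8,fy=2.8,interpolation=2))
print(w2px(C,[*s["tool_pos"][:2],0]))
E
```

```text
[ 0.5851 -0.1351  0.0295] 0.3431413433646766 59.4873626135859
0.71 [291.1, 204.4] 351
0.24 [344.6, 213.2] 599
[288.4269 221.855 ]
```

View pics/s2.png

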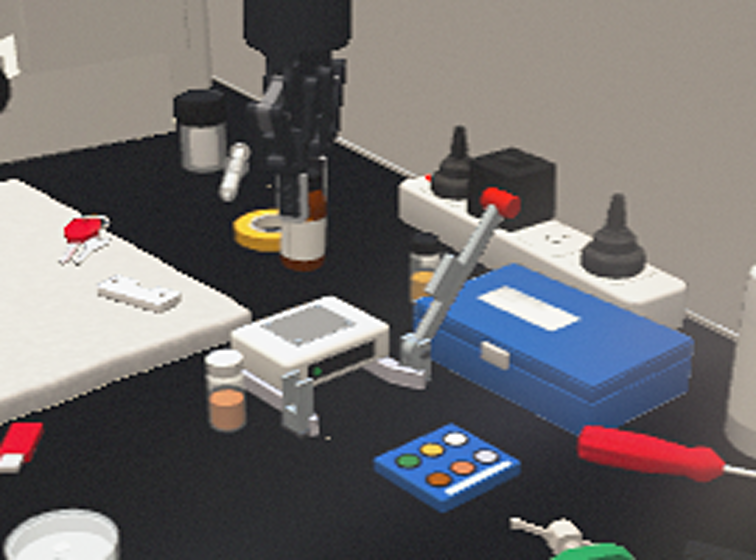

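The bottle is held upright at picture (303,225), clear of the tape. I'll lower it and release.

play_rows(linear=[[0, 0, -0.01], [0, 0, -0.006], [0, 0, -0.003], [0, 0, 0], [0, 0, 0]], turn=[0, 0, 0, 0, 0])

```text
time: 9.05
tool_pos: [0.584, -0.1346, 0.0087]
tool_rot: [-0.0, 0.559, 0.829, 0.0]
contact_force: [0.8, -0.4, -0.4]
gripper_width: 0.348
grasp_force: 59.5
```

play_rows(linear=[[0, 0, -0.001], [0, 0, 0], [0, 0, 0]], turn=[0, 0, 0])

```text
time: 9.43
tool_pos: [0.5843, -0.1349, 0.0084]
tool_rot: [0.0, 0.559, 0.829, -0.0]
contact_force: [-2.2, -0.8, 5.6]
gripper_width: 0.346
grasp_force: 60.2
```

play_rows(linear=[[0, 0, 0], [0, 0, 0], [0, 0, 0], [0, 0, 0.03], [0, 0, 0.05], [0, 0, 0.05], [-0.0125, -0.025, 0.03], [-0.022, -0.045, 0.02]], turn=[0, 0, 0, 0, 0, 0, -5, -5.5], hand=0.07)

```text
time: 10.42
tool_pos: [0.5503, -0.2046, 0.1901]
tool_rot: [0.002, 0.632, 0.775, 0.0]
contact_force: [0.6, -1.0, -1.2]
gripper_width: 0.823
grasp_force: 0.0
```

play_rows(linear=[[-0.02, -0.045, 0], [-0.02, -0.045, 0], [-0.02, -0.045, 0], [-0.02, -0.035, 0], [-0.02, -0.02, 0], [0, 0, 0], [0, 0, 0]], turn=[-5, -5, -5, -5, 0, 0, 0])

```text
time: 11.3
tool_pos: [0.4498, -0.3941, 0.1876]
tool_rot: [-0.0, 0.757, 0.653, 0.0]
contact_force: [0.2, 1.3, 0.0]
gripper_width: 0.819
grasp_force: 0.0
```

```bash
python3 - <<'E'
from h import *
np.set_printoptions(precision=4,suppress=True)
s=state(); print(s["time"],s["tool_pos"],s["tool_rot"])
C,im=snap("wrist","w2.png")
for t,M,p0,y in[("dock",DOCK,[.4808,-.2773,1.44],1),("tray_center",TRAY,[.452,-.379,1.43],1)]:
    r=trace("wrist",t)
    if r: print(t,r[0]["p"],r[0]["location"],r[0]["region"].sum(),*fit(M,[(C,r[0]["region"])],p0,y,S=2))
C2,i2=snap("scene")
r=trace("scene","bottle_center"); print("bottle",r[0]["p"],*fit([cyl(16.5,65),cyl(10,74)],[(C2,r[0]["region"])],[.585,-.135],0))
E
```

```text
11.3 [ 0.4498 -0.3941  0.1876] [-0.0001  0.7571  0.6533  0.0003]
dock 0.59 [379.1, 40.5] 10291 [ 0.4807 -0.2738  1.4204] 0.40365585486531064
tray_center 0.59 [318.0, 186.1] 5276 [ 0.4521 -0.3776  1.4395] 0.02576675764444647
bottle 0.67 [ 0.5877 -0.1334] 0.15061974324922534
```

View pics/w2.png

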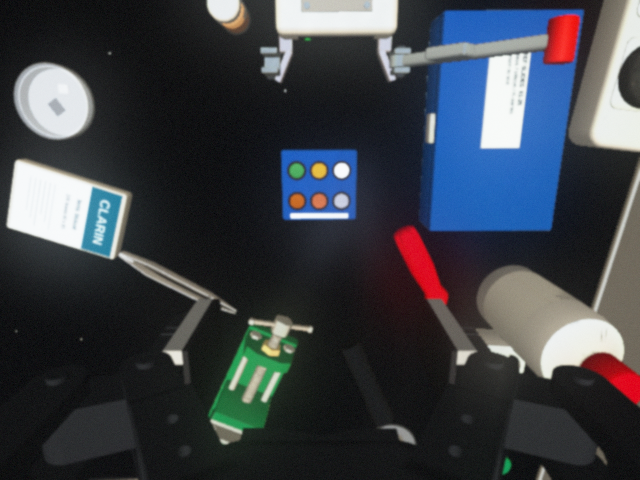

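The wrist view shows the tray at (318,186), nearly square to the dock mouth at the top of the picture. The screwdriver tip is at (402,230) and the bottle stands where I put it. I'll refine the dock pose from the white housing alone, using the saved pictures.

```bash
python3 - <<'E'
from h import *
np.set_printoptions(precision=4,suppress=True)
def camw(pos,q):
    c=camera_info("wrist"); M=np.eye(4); M[:3,:3]=R.from_quat([q[1],q[2],q[3],q[0]]).as_matrix(); M[:3,3]=pos
    T=M@np.array(c["mount"]); return np.array(c["camera_matrix"]),T[:3,3],T[:3,:3]
Cs={"top0":cam("top"),"w1":camw([.46,-.3016,.1988],[0,.5592,.829,0])}
V=[]
for n,C in Cs.items():
    im=cv2.imread(f"pics/{n}.png"); hsv=cv2.cvtColor(im,cv2.COLOR_BGR2HSV)
    g=((hsv[...,2]>95)&(hsv[...,1]<70)).astype(np.uint8)
    g=cv2.morphologyEx(g,cv2.MORPH_CLOSE,np.ones((5,5)))
    k={"top0":13,"w1":23}[n]
    g=cv2.morphologyEx(g,cv2.MORPH_OPEN,cv2.getStructuringElement(cv2.MORPH_ELLIPSE,(k,k)))
    _,L=cv2.connectedComponents(g); u=w2px(C,[*fromdock([.4805,-.277,1.435],.04,0),.0385]).astype(int)
    m=L==L[u[1],u[0]]; V.append((C,m)); print(n,u,m.sum())
    print(fit([DOCK[0]],[(C,m)],[.4805,-.277,1.435]))
    # panel (grey) as a check: top quad orientation
    e=m.astype(np.uint8); c=max(cv2.findContours(e,0,2)[0],key=cv2.contourArea); print(cv2.approxPolyDP(c,4,True)[:,0].tolist())
print(fit([DOCK[0]],V,[.4805,-.277,1.435]))
E
```

```text
top0 [297 259] 2911
(array([ 0.4801, -0.2756,  1.4271]), np.float64(0.03339147246096619))
[[282, 229], [271, 285], [314, 293], [326, 237]]
w1 [380 147] 9198
(array([ 0.4787, -0.2759,  1.4246]), np.float64(0.03442001415971363))
[[351, 84], [314, 152], [389, 203], [403, 202], [442, 138], [364, 85]]
(array([ 0.4793, -0.2759,  1.4246]), np.float64(0.03921427897740054))
```

play_rows(linear=[[0, 0, -0.04], [0, 0, -0.05], [0, 0, -0.05], [0, 0, -0.04], [0, 0, -0.02], [0, 0, -0.015], [0, 0, 0], [0, 0, 0]], turn=[0, 0, 0, 0, 0, 0, 0, 0], hand=0.08)

```text
time: 12.55
tool_pos: [0.4506, -0.3957, -0.0254]
tool_rot: [0.002, 0.757, 0.653, 0.0]
contact_force: [0.2, 0.6, 0.8]
gripper_width: 0.936
grasp_force: 0.0
```

```bash
python3 - <<'E'
from h import *
im=snap("wrist")[1]; b=snap("scene")[1]
x=np.hstack([cv2.resize(im,(533,400)),cv2.resize(b[230:330,310:376],(264,400),interpolation=2)])
cv2.imwrite("pics/g3.png",x[:,:,::-1]); print(state()["tool_pos"],state()["contact_force"])
E
```

```text
[ 0.45046887 -0.39569082 -0.02543694] [-0.79538981 -1.07938286  1.00657738]
```

View pics/g3.png

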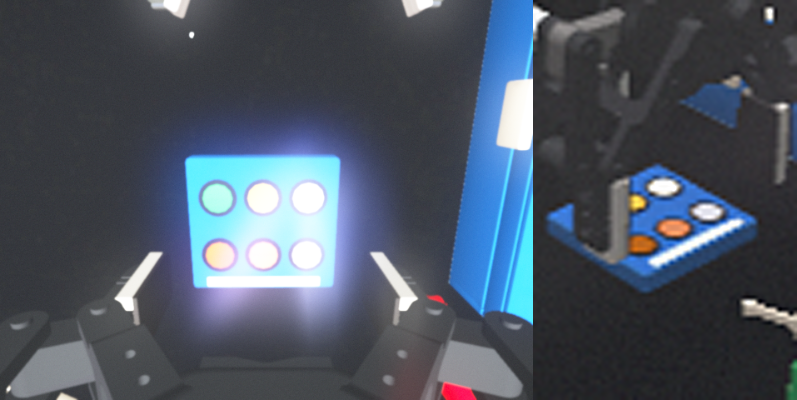

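Fingers straddle the tray without contact: tray rear corners at (195,287) and (333,287), tips at (160,253) and (372,253). I'll carry on down.

play_rows(linear=[[0, 0, -0.004], [0, 0, -0.003], [0, 0, -0.002], [0, 0, 0]], turn=[0, 0, 0, 0])

```text
time: 13.15
tool_pos: [0.4493, -0.3944, -0.0366]
tool_rot: [-0.0, 0.757, 0.653, -0.0]
contact_force: [-0.5, 0.1, -0.1]
gripper_width: 0.935
grasp_force: 0.0
```

play_rows(linear=[[0, 0, -0.002], [0, 0, -0.001], [0, 0, 0], [0, 0, 0]], turn=[0, 0, 0, 0])

```text
time: 13.65
tool_pos: [0.4495, -0.3947, -0.0391]
tool_rot: [0.0, 0.757, 0.653, -0.0]
contact_force: [-0.4, -0.3, -0.2]
gripper_width: 0.937
grasp_force: 0.0
```

play_rows(linear=[[0, 0, 0], [0, 0, 0], [0, 0, 0], [0, 0, 0]], turn=[0, 0, 0, 0], hand=0.055)

```text
time: 14.15
tool_pos: [0.4504, -0.3956, -0.0379]
tool_rot: [0.001, 0.757, 0.653, -0.0]
contact_force: [0.7, 0.8, 5.5]
gripper_width: 0.731
grasp_force: 69.5
```

```bash
python3 - <<'E'
from h import *
np.set_printoptions(precision=4,suppress=True)
s=state(); print(s["tool_pos"],s["gripper_width"]*.0854,s["grasp_force"],s["contact_force"])
C,im=snap("wrist","g4.png"); r=trace("wrist","tray_center")
print(r[0]["p"],r[0]["region"].sum(),*fit(TRAY,[(C,r[0]["region"])],[.452,-.378,1.43],S=2))
E
```

```text
[ 0.4504 -0.3956 -0.0379] 0.06240929497455683 69.54989868176199 [0.6865 0.825  5.466 ]
0.91 32869 [ 0.4527 -0.3783  1.4236] 0.040634624085939874
```

The tray is gripped squarely, so I'll slide it onto the centre line and then forward.

play_rows(linear=[[0.0057, -0.0008, 0], [0.0057, -0.0008, 0], [0.0015, 0.0099, 0], [0.0014, 0.0099, 0], [0.0015, 0.0099, 0], [0.0014, 0.0099, 0], [0, 0, 0], [0, 0, 0]], turn=[0, 0, 0, 0, 0, 0, 0, 0])

```text
time: 15.25
tool_pos: [0.4676, -0.3568, -0.0379]
tool_rot: [0.001, 0.757, 0.653, 0.0]
contact_force: [0.0, -0.2, 6.7]
gripper_width: 0.728
grasp_force: 70.7
```

```bash
python3 - <<'E'
from h import *
np.set_printoptions(precision=4,suppress=True)
D=np.array([.4794,-.2758,1.4255]); s=state(); print(s["tool_pos"],todock(D,s["tool_pos"]),s["gripper_width"]*.0854,s["contact_force"])
C,im=snap("wrist","g5.png"); r=trace("wrist","tray_center")
f=fit(TRAY,[(C,r[0]["region"])],[.47,-.34,1.43],S=2); print(f,todock(D,f[0]))
r=trace("wrist","dock"); print(r[0]["p"],r[0]["region"].sum())
# slot/wing edges: bright low-saturation rows
hsv=cv2.cvtColor(im,cv2.COLOR_RGB2HSV); g=(hsv[...,2]>110)&(hsv[...,1]<60)
for x in(-.020,-.015,-.010,-.005):   # wing inner edge columns at top height 12.5 mm
    for sg in(1,-1):
        ys=np.arange(.025,.055,.0005); v=[]
        for y in ys:
            u=np.round(w2px(C,[*fromdock(D,x,sg*y),.0125])).astype(int)
            v.append(bool(g[u[1],u[0]]) if 0<=u[0]<640 and 0<=u[1]<480 else None)
        h=[y for y,k in zip(ys,v) if k]; print(x,sg,(h[0],h[-1]) if h else None,"expected",.0336-x*10/22)
E
```

```text
[ 0.4676 -0.3568 -0.0379] [-0.0818 -0.0001] 0.06217871383698229 [ 0.0439 -0.247   6.7143]
(array([ 0.4698, -0.3398,  1.4227]), np.float64(0.04874999085983367)) [-0.0648  0.0003]
0.84 38581
-0.02 1 (np.float64(0.042000000000000016), np.float64(0.04700000000000002)) expected 0.04269090909090909
-0.02 -1 (np.float64(0.04250000000000002), np.float64(0.04650000000000002)) expected 0.04269090909090909
-0.015 1 (np.float64(0.040000000000000015), np.float64(0.05450000000000003)) expected 0.04041818181818182
-0.015 -1 (np.float64(0.039000000000000014), np.float64(0.05450000000000003)) expected 0.04041818181818182
-0.01 1 (np.float64(0.03600000000000001), np.float64(0.05450000000000003)) expected 0.038145454545454545
-0.01 -1 (np.float64(0.03600000000000001), np.float64(0.05450000000000003)) expected 0.038145454545454545
-0.005 1 (np.float64(0.03400000000000001), np.float64(0.05450000000000003)) expected 0.03587272727272727
-0.005 -1 (np.float64(0.03350000000000001), np.float64(0.05450000000000003)) expected 0.03587272727272727
```

Wing edges show symmetric about the estimated centre line. Now forward into the mouth.

play_rows(linear=[[0.0014, 0.0099, 0], [0.0014, 0.0099, 0], [0.0014, 0.0099, 0], [0.0014, 0.0099, 0], [0.0004, 0.003, 0], [0, 0, 0], [0, 0, 0]], turn=[0, 0, 0, 0, 0, 0, 0])

```text
time: 16.27
tool_pos: [0.4736, -0.3147, -0.0379]
tool_rot: [0.001, 0.757, 0.654, -0.0]
contact_force: [0.3, -1.8, 7.6]
gripper_width: 0.727
grasp_force: 70.4
```

```bash
python3 - <<'E'
from h import *
np.set_printoptions(precision=4,suppress=True)
D=np.array([.4794,-.2758,1.4255]); s=state(); print(s["tool_pos"],todock(D,s["tool_pos"]),s["gripper_width"]*.0854,s["contact_force"])
C,im=snap("wrist","g6.png"); r=trace("wrist","tray_center")
for q in r[:2]: print(q["p"],q["location"],q["region"].sum())
m=r[0]["region"]
# rear edge of the tray on several columns
for y in(-.02,0,.02):
    print([ (x, bool(m[tuple(np.round(w2px(C,[*fromdock(D,x,y),.010])).astype(int)[::-1])])) for x in np.round(np.arange(-.056,-.044,.001),3)])
E
```

```text
[ 0.4736 -0.3147 -0.0379] [-0.0393  0.0001] 0.062086354251856546 [ 0.2853 -1.8015  7.6361]
0.72 [319.5, 291.0] 28372
[(np.float64(-0.056), False), (np.float64(-0.055), False), (np.float64(-0.054), False), (np.float64(-0.053), False), (np.float64(-0.052), False), (np.float64(-0.051), False), (np.float64(-0.05), True), (np.float64(-0.049), True), (np.float64(-0.048), True), (np.float64(-0.047), True), (np.float64(-0.046), True), (np.float64(-0.045), True), (np.float64(-0.044), True)]
[(np.float64(-0.056), False), (np.float64(-0.055), False), (np.float64(-0.054), False), (np.float64(-0.053), False), (np.float64(-0.052), False), (np.float64(-0.051), True), (np.float64(-0.05), True), (np.float64(-0.049), True), (np.float64(-0.048), True), (np.float64(-0.047), True), (np.float64(-0.046), True), (np.float64(-0.045), True), (np.float64(-0.044), True)]
[(np.float64(-0.056), False), (np.float64(-0.055), False), (np.float64(-0.054), False), (np.float64(-0.053), False), (np.float64(-0.052), False), (np.float64(-0.051), True), (np.float64(-0.05), True), (np.float64(-0.049), True), (np.float64(-0.048), True), (np.float64(-0.047), True), (np.float64(-0.046), True), (np.float64(-0.045), True), (np.float64(-0.044), True)]
```

play_rows(linear=[[0, 0, 0], [0, 0, 0], [0, 0, 0], [0, 0, 0.02], [0, 0, 0.02], [-0.0021, -0.0145, 0], [-0.0021, -0.0145, 0], [0, 0, 0]], turn=[0, 0, 0, 0, 0, 0, 0, 0], hand=0.073)

```text
time: 17.38
tool_pos: [0.4679, -0.3442, 0.0004]
tool_rot: [-0.0, 0.758, 0.653, -0.0]
contact_force: [1.0, 0.1, -0.3]
gripper_width: 0.855
grasp_force: 0.0
```

play_rows(linear=[[0, 0, 0], [0, 0, 0], [0, 0, 0], [0, 0, 0], [0, 0, -0.01], [0, 0, -0.01], [0, 0, -0.008], [0, 0, 0]], turn=[0, 0, 0, 0, 0, 0, 0, 0], hand=0.02)

```text
time: 18.38
tool_pos: [0.4677, -0.3423, -0.0286]
tool_rot: [-0.001, 0.757, 0.653, -0.0]
contact_force: [0.4, -0.7, 0.3]
gripper_width: 0.241
grasp_force: 0.0
```

```bash
python3 - <<'E'
from h import *
np.set_printoptions(precision=4,suppress=True)
D=np.array([.4794,-.2758,1.4255]); s=state(); print(s["time"],s["tool_pos"],todock(D,s["tool_pos"]),s["gripper_width"]*.0854,s["contact_force"])
C,im=snap("wrist","g7.png"); r=trace("wrist","tray_center"); m=r[0]["region"]; print(r[0]["p"],m.sum())
for y in(-.025,0,.025):
    print([ bool(m[tuple(np.round(w2px(C,[*fromdock(D,x,y),.010])).astype(int)[::-1])]) for x in np.round(np.arange(-.058,-.044,.001),3)].count(False)-58)
cv2.imwrite("pics/g7c.png",im[:,:,::-1][140:460,120:520])
E
```

```text
18.375 [ 0.4677 -0.3423 -0.0286] [-0.0675  0.002 ] 0.0206019199428349 [ 0.4166 -0.7113  0.2951]Traceback (most recent call last):
  File "<stdin>", line 4, in <module>
IndexError: list index out of range
```

play_rows(linear=[[0.001, 0, -0.003], [0, 0, 0], [0.0014, 0.0099, 0], [0.0014, 0.0099, 0], [0.0014, 0.0099, 0], [0, 0, 0]], turn=[0, 0, 0, 0, 0, 0])

```text
time: 19.23
tool_pos: [0.4736, -0.312, -0.0304]
tool_rot: [-0.0, 0.757, 0.654, 0.0]
contact_force: [1.1, 0.4, -1.1]
gripper_width: 0.231
grasp_force: 0.0
```

```bash
python3 - <<'E'
from h import *
np.set_printoptions(precision=4,suppress=True)
D=np.array([.4794,-.2758,1.4255]); s=state(); print(s["time"],s["tool_pos"],todock(D,s["tool_pos"]),s["contact_force"])
C,im=snap("wrist"); r=trace("wrist","tray_center"); print([(q["p"],q["location"],q["region"].sum()) for q in r])
cv2.imwrite("pics/g8.png",im[:,:,::-1][140:460,120:520])
E
```

```text
19.225 [ 0.4736 -0.312  -0.0304] [-0.0366  0.0005] [ 1.0742  0.4373 -1.1194]
[(0.59, [318.5, 251.8], np.int64(13181))]
```

View pics/g8.png

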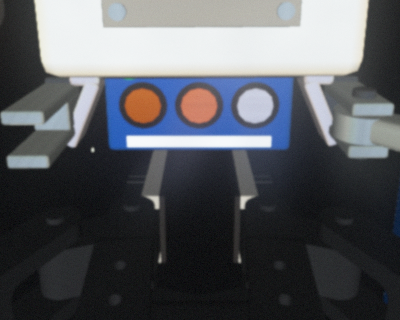

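The tray's rear edge sits square against the two pads, at crop row 150, and its front is inside the slot. I'll keep pushing.

play_rows(linear=[[0.0012, 0.0079, 0], [0.0012, 0.0079, 0], [0.0007, 0.005, 0], [0, 0, 0], [0, 0, 0]], turn=[0, 0, 0, 0, 0])

```text
time: 19.95
tool_pos: [0.4767, -0.2923, -0.0303]
tool_rot: [-0.0, 0.757, 0.653, 0.0]
contact_force: [-0.7, 0.4, -0.2]
gripper_width: 0.234
grasp_force: 0.0
```

play_rows(linear=[[0.0003, 0.002, 0], [0.0003, 0.002, 0], [0, 0, 0], [0, 0, 0]], turn=[0, 0, 0, 0])

```text
time: 20.45
tool_pos: [0.4774, -0.2884, -0.0302]
tool_rot: [-0.0, 0.757, 0.653, 0.0]
contact_force: [-0.0, 0.7, 0.5]
gripper_width: 0.234
grasp_force: 0.0
```

```bash
python3 - <<'E'
from h import *
np.set_printoptions(precision=4,suppress=True)
D=np.array([.4794,-.2758,1.4255]); s=state(); print(s["time"],s["tool_pos"],todock(D,s["tool_pos"]),s["contact_force"])
E
```

```text
20.45 [ 0.4774 -0.2884 -0.0302] [-0.0128  0.0002] [-0.0436  0.6937  0.5252]
```

play_rows(linear=[[0.0002, 0.001, 0], [0.0002, 0.001, 0], [0, 0, 0], [0, 0, 0]], turn=[0, 0, 0, 0])

```text
time: 20.95
tool_pos: [0.478, -0.2871, -0.0299]
tool_rot: [0.001, 0.757, 0.653, -0.0]
contact_force: [1.0, -3.9, -2.0]
gripper_width: 0.233
grasp_force: 1.8
```

play_rows(linear=[[0.0002, 0.0015, 0], [0, 0, 0], [0, 0, 0]], turn=[0, 0, 0])

```text
time: 21.32
tool_pos: [0.4781, -0.2871, -0.0296]
tool_rot: [0.002, 0.757, 0.653, -0.001]
contact_force: [-2.1, -7.7, -0.9]
gripper_width: 0.236
grasp_force: 4.1
```

The push force rises at tool x = -11.4 mm, so the tray is against the stop. I'll back off, rise and check.

play_rows(linear=[[-0.0014, -0.0099, 0], [-0.0029, -0.0198, 0], [0, 0, 0.05], [0, 0, 0.05], [0, 0, 0.05], [0, 0, 0.05], [0, 0, 0], [0, 0, 0]], turn=[0, 0, 0, 0, 0, 0, 0, 0], hand=0.0)

```text
time: 22.32
tool_pos: [0.4733, -0.315, 0.1693]
tool_rot: [-0.0, 0.757, 0.653, 0.0]
contact_force: [-0.2, 0.5, 0.3]
gripper_width: 0.0
grasp_force: 0.0
```

```bash
python3 - <<'E'
from h import *
np.set_printoptions(precision=4,suppress=True)
D=np.array([.4794,-.2758,1.4255]); s=state(); print(s["time"],s["tool_pos"],todock(D,s["tool_pos"]),s["gripper_width"])
C,im=snap("wrist","w9.png"); r=trace("wrist","tray_center"); print([(q["p"],q["location"],q["region"].sum()) for q in r])
hsv=cv2.cvtColor(im,cv2.COLOR_RGB2HSV); m=((hsv[...,0]>95)&(hsv[...,0]<130)&(hsv[...,1]>110))
for y in(-.025,-.01,.01,.025):
    xs=np.arange(-.012,.008,.0005); print(y,[round(x,4) for x in xs if m[tuple(np.round(w2px(C,[*fromdock(D,x,y),.010])).astype(int)[::-1])]][:1])
r=trace("wrist","latch_knob"); q=r[0]; print("knob",q["p"],q["location"],"pred",w2px(C,[*fromdock(D,-.009,-.1236),.1075]))
K2=cam("top")
E
```

```text
22.325 [ 0.4733 -0.315   0.1693] [-0.0396  0.0004] 0.0004025502698295365
[(0.6, [320.8, 157.8], np.int64(646)), (0.46, [335.2, 126.4], np.int64(16508))]
-0.025 [np.float64(0.001)]
-0.01 [np.float64(0.001)]
0.01 [np.float64(0.0005)]
0.025 [np.float64(0.0005)]
knob 0.82 [492.7, 181.6] pred [534.9197 191.6728]
```

The tray is home: rear edge 0.5–1 mm inside the mouth and square. Next I move high to the far side of the knob and turn the gripper 90° so its slim side faces the power strip.

play_rows(linear=[[0.018, 0.001, 0.01], [0.018, 0.001, 0], [0.018, 0.001, 0], [0.018, 0.001, 0], [0.018, 0.001, 0], [0.018, 0.001, 0], [0.018, 0.001, 0], [0.018, 0.0005, 0]], turn=[-10, -10, -10, -10, -10, -10, -10, -10])

```text
time: 23.48
tool_pos: [0.6175, -0.3067, 0.1775]
tool_rot: [-0.001, 1.0, 0.011, -0.001]
contact_force: [-0.3, -0.1, -0.2]
gripper_width: 0.002
grasp_force: 0.0
```

play_rows(linear=[[0.0188, 0, 0], [0, 0, 0], [0, 0, 0]], turn=[-10, 0, 0])

```text
time: 23.85
tool_pos: [0.6356, -0.307, 0.1784]
tool_rot: [-0.0, 0.997, -0.072, -0.001]
contact_force: [0.2, 0.4, 0.4]
gripper_width: -0.001
grasp_force: 0.0
```

```bash
python3 - <<'E'
from h import *
np.set_printoptions(precision=4,suppress=True)
D=np.array([.4794,-.2758,1.4255]); s=state(); print(s["time"],s["tool_pos"],todock(D,s["tool_pos"]),s["tool_rot"],s["joint_pos"])
C,im=snap("wrist"); T,it=snap("top"); S,isc=snap("scene")
hs=cv2.cvtColor(it,cv2.COLOR_RGB2HSV); red=((hs[...,0]<6)|(hs[...,0]>174))&(hs[...,1]>170)&(hs[...,2]>90)
u=w2px(T,[*fromdock(D,-.009,-.1236),.1075]); print("top pred",u)
# mark on the wrist picture: finger block and body footprints at tip height when lowered
o=im[:,:,::-1].copy(); p=s["tool_pos"]
for hx,hy,z,col in((.0145,.011,.095,(0,255,0)),(.0425,.0425,.16,(0,255,255)),(.0425,.0425,.10,(0,0,255))):
    q=np.array([w2px(C,[p[0]+a*hy,p[1]+b*hx,z]) for a,b in((1,1),(1,-1),(-1,-1),(-1,1))])
    cv2.polylines(o,[np.round(q).astype(np.int32)],True,col,1)
v=w2px(C,[*fromdock(D,-.009,-.1236),.1075]); print("knob pred wrist",v)
S2=cv2.resize(isc[140:290,270:450,::-1],(360,300),interpolation=2)
cv2.imwrite("pics/l1.png",np.hstack([cv2.resize(o,(440,330)),np.vstack([S2,np.zeros((30,360,3),np.uint8)])]))
E
```

```text
23.85 [ 0.6356 -0.307   0.1784] [-0.0082 -0.1591] [-0.0005  0.9974 -0.0724 -0.0011] [-0.5551  0.2526  1.4255 -0.0002  1.4659  1.1606]
top pred [341.9613 168.4573]
knob pred wrist [322.1715 290.4324]
```

View pics/l1.png

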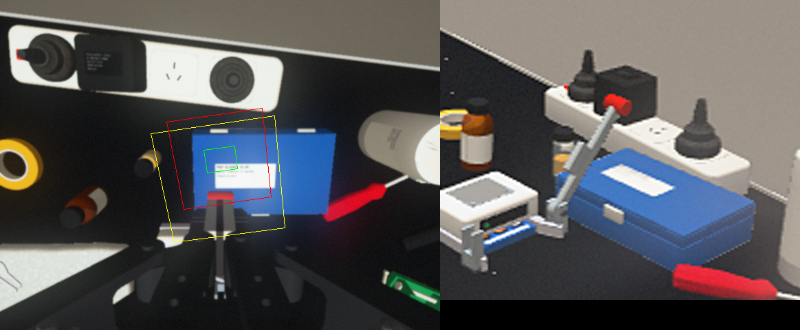

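The wrist view shows the knob at (221,198) where predicted. The finger block (green) falls between knob and power strip with room for the body. I'll lower, then sweep the knob over.

play_rows(linear=[[0, 0, -0.03], [0, 0, -0.04], [0, 0, -0.03], [0, 0, -0.016], [0, 0, 0], [0, 0, 0]], turn=[0, 0, 0, 0, 0, 0])

```text
time: 24.75
tool_pos: [0.6375, -0.3079, 0.0658]
tool_rot: [0.001, 0.997, -0.073, 0.001]
contact_force: [0.2, -0.2, -1.0]
gripper_width: -0.002
grasp_force: 0.0
```

play_rows(linear=[[-0.01, 0.0014, 0], [-0.01, 0.0014, 0.003], [-0.01, 0.0014, 0.006], [-0.01, 0.0014, 0.006], [-0.01, 0.0014, 0.004], [-0.01, 0.0014, 0.003]], turn=[0, 0, 0, 0, 0, 0])

```text
time: 25.5
tool_pos: [0.5758, -0.2987, 0.0862]
tool_rot: [0.0, 0.997, -0.073, 0.0]
contact_force: [-0.2, -0.3, -0.9]
gripper_width: -0.0
grasp_force: 0.1
```

```bash
python3 - <<'E'
from h import *
np.set_printoptions(precision=4,suppress=True)
D=np.array([.4794,-.2758,1.4255]); s=state(); print(s["time"],s["tool_pos"],todock(D,s["tool_pos"]),s["contact_force"])
S,im=snap("scene"); hs=cv2.cvtColor(im,cv2.COLOR_RGB2HSV); red=((hs[...,0]<6)|(hs[...,0]>174))&(hs[...,1]>150)&(hs[...,2]>90)
red[:150]=0; red[:,:290]=0; red[250:]=0; red[:,400:]=0
r,c=np.where(red); print("red",r.size, c.mean() if r.size else None, r.mean() if r.size else None)
for a in(2.3,2.1,1.9,1.7,1.5,1.2): print(a,w2px(S,[*fromdock(D,-.009,-.049+.112*np.cos(a)),.024+.112*np.sin(a)]))
E
```

```text
25.5 [ 0.5758 -0.2987  0.0862] [-0.0087 -0.0987] [-0.1558 -0.3146 -0.9177]
red 115 341.6434782608696 184.8
2.3 [358.2715 191.3739]
2.1 [351.5474 186.9113]
1.9 [343.588 184.605]
1.7 [334.67   184.6773]
1.5 [325.1499 187.2524]
1.2 [310.6848 195.7646]
```

The knob is following, with the hinge at about 1.85 rad. I'll sweep on past upright and hold.

play_rows(linear=[[-0.01, 0.0014, 0.003], [-0.01, 0.0014, 0.002], [-0.01, 0.0014, 0], [-0.01, 0.0014, 0], [-0.01, 0.0014, 0], [0, 0, 0], [0, 0, 0], [0, 0, 0]], turn=[0, 0, 0, 0, 0, 0, 0, 0])

```text
time: 26.55
tool_pos: [0.5268, -0.2919, 0.0909]
tool_rot: [0.0, 0.997, -0.073, 0.0]
contact_force: [0.7, -0.2, 0.4]
gripper_width: 0.003
grasp_force: 0.0
```

play_rows(linear=[[0, 0, 0.03], [0, 0, 0.04], [0.02, 0, 0.04], [0.02, 0, 0.02], [0.03, 0, 0], [0, 0, 0], [0, 0, 0], [0, 0, 0]], turn=[0, 0, 0, 0, 0, 0, 0, 0])

```text
time: 27.55
tool_pos: [0.5958, -0.2918, 0.2204]
tool_rot: [-0.0, 0.997, -0.074, -0.0]
contact_force: [0.5, 0.4, -0.2]
gripper_width: -0.003
grasp_force: 0.0
```

```bash
python3 - <<'E'
from h import *
np.set_printoptions(precision=4,suppress=True)
D=np.array([.4794,-.2758,1.4255]); s=state(); print(s["time"],s["tool_pos"],todock(D,s["tool_pos"]),s["contact_force"])
S,im=snap("scene","end.png"); hs=cv2.cvtColor(im,cv2.COLOR_RGB2HSV); red=((hs[...,0]<6)|(hs[...,0]>174))&(hs[...,1]>150)&(hs[...,2]>90)
red[:160]=0; red[:,:250]=0; red[285:]=0; red[:,385:]=0
n,L,st,ce=cv2.connectedComponentsWithStats(red.astype(np.uint8))
print([(st[i,4],ce[i]) for i in range(1,n) if st[i,4]>15])
for a in(1.5,1.0,.5,.2,.1,0): print(a,w2px(S,[*fromdock(D,-.009,-.049+.112*np.cos(a)),.024+.112*np.sin(a)]))
for t,h,r0,p0 in(("bottle_center",65,16.5,[.585,-.135]),("near_vial_center",48,11.5,[.407,-.24]),("far_vial_center",52,11,[.625,-.22])):
    q=trace("scene",t); print(t,[(k["p"],k["location"]) for k in q[:1]],w2px(S,[*p0,h/2000]))
E
```

```text
27.55 [ 0.5958 -0.2918  0.2204] [ 0.0011 -0.1175] [ 0.5102  0.3972 -0.2185]
[(np.int32(124), array([279.1613, 263.879 ]))]
1.5 [325.1499 187.2524]
1.0 [301.6145 204.2658]
0.5 [284.3214 232.4404]
0.2 [279.3936 251.1887]
0.1 [278.8059 257.2669]
0 [278.7521 263.1326]
bottle_center [(0.81, [289.4, 207.4])] [287.9787 207.7853]
near_vial_center [(0.92, [259.9, 260.7])] [260.547  258.3311]
far_vial_center [(0.6, [331.4, 212.5])] [331.3509 215.6501]
```

The knob sits at the level-latch pixel, and the bottle and both vials stand in place. Handing in.

```bash
python3 -c "
from plant import *
print(job_done())"
```

```text
the job is handed in; nothing more can be done
None
```

I handed the job in at about 28 s: in the last camera checks the tray was fully home and square, the latch bar level in its notch, the bottle upright on the free spot and both vials in place. `job_done()` gave no verdict back.

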